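# Close up the ink tins

## Robot

A 6-joint arm with a two-finger parallel gripper is mounted at the origin on the work surface. World frame = base frame: x ahead of the robot, y to its left, z up, the work surface at z = 0. Lengths are in m, angles in rad, forces in N, time in s.
With the tool pointing down it reaches from about 0.275 to 0.75 m from the base axis. Payload 10.2 kg.
Tool frame: the origin (TCP) lies midway between the tips of the shut fingers; the grasp point (between the pads) lies 19 mm behind it (env.hold_point_z is the distance from the TCP to the grasp point, in m); z points along the fingers, y is the line along which they close (so a half turn about z gives the same grasp; the last joint's range is limited). The gripper opens to 85 mm and grips with 20 to 120 N. Pads are 22 mm wide; open, the fingers measure 114 mm over their backs; the gripper's body (76 mm by 85 mm) begins 54 mm behind the grasp point. The pads swing forward as they close: fully open they stand 13 mm farther back than shut.
Start: joints at [-1.335, 0.313, 1.498, -0, 1.331, -0.223], TCP at [0.232, -0.471, 0.195] pointing down, gripper open.
Joint ranges: [-2.94, 2.94], [-0.97, 2.17], [0.19, 2.56], [-1.23, 4.37], [0.02, 3.11], [-2.88, 2.88]. Speed limits (rad/s): [2.39, 2.39, 3.01, 3.14, 3.14, 3.14].

## Interface

Orientations are given as a unit quaternion [x, y, z, w].
In Python, from bench import env, kinematics, monitor, eyes, job gives the robot as it stands. The module is installed in compiled form; this text tells all that it offers. Calls block until the motion is done:
- env.reach(position, orientation): joint-space move of the TCP to a pose.
- env.movel(position, velocity=0.15, frame=None, guard=None): straight line of the TCP; frame=None keeps the orientation; velocity is the mean speed in m/s. With guard (N) it stops when the force on the tool has changed by that much, and returns True; else False.
- env.set_joints(angles): joint-space move.
- env.release() and env.close_gripper(effort=None): open the fingers fully, or close them until they stop; effort is the grip in N (None keeps the last).
- env.hold(seconds).
- kinematics.ik(position, orientation): joint angles nearest the present ones, or None.
- monitor.sense(): the state.
- eyes.grab_frame(name): name is "side" or "top" or "wrist"; returns a dict with "frame" (400x640x3 uint8, red, green, blue), "mtx" (3x3 intrinsics, pixels), "view" (4x4, takes a point from world to camera coordinates). Camera axes: x right, y down, z forward; pixel columns grow to the right and rows downward; lengths in m; the calibration is good to about 2 mm. A picture is of the moment at which its call begins. There is no depth.
A pose or a line that the arm cannot do raises env.MotionError and nothing moves.
- job.hand_in(): hands the job in; it is judged then, once.
The state is a dict: "clock": time; "joints": joint angles; "qvel": joint speeds; "joint_efforts": joint torques, N m; "position": TCP position; "ee_rot": TCP orientation; "contact_force": force on the tool from outside, world axes, zero at the start; "ft_torque": the same for the moment, N m; "finger_gap": opening from 0.0 (shut) to 1.0 (fully open); "gripper_force": force on a finger pad.
Only numpy, scipy, OpenCV 4.12 (cv2) and the standard library are available. Lean on these libraries where they do the work, as an engineer would, in place of code of your own. Each camera call takes 0.05 s, during which the arm holds its last target. There are 200 camera calls.

## Task

Three ink tins stand on the printmaker's bench with their lids only loosely on. Press the lids of the wide, low tin and of the tall, narrow tin down until they are fully home, leaving the tins upright where they stand. The middle-sized tin is still in use: leave it alone, with its lid loose.

Things in the scene. Friction and masses are not known exactly. Their poses are not given: they have to be found in the camera images.
- wide_tin_lid_top (a point): Top centre of the lid of the wide, low round steel ink tin (110 mm across, paper label, z up), standing loose on the bench (z = 0), about 840 g. The flat lid (18 mm skirt) slides straight down over a dark neck; fully home, this point is 58 mm above the bench. At the start it is 8 to 12 mm higher. Lid friction about 6 N wherever pressed, stays where left, hard stop when home.
- tall_tin_lid_top (a point): Top centre of the lid of the tall, narrow round steel ink tin (70 mm across, paper label, z up), standing loose on the bench (z = 0), about 640 g. The flat lid (18 mm skirt) slides straight down over a dark neck; fully home, this point is 120 mm above the bench. At the start it is 8 to 12 mm higher. Lid friction about 6 N wherever pressed, stays where left, hard stop when home.
- middle_tin_lid_top (a point): Top centre of the lid of the middle-sized round steel ink tin (85 mm across, paper label, z up), standing loose on the bench (z = 0), about 690 g. The flat lid (18 mm skirt) slides straight down over a dark neck; fully home, this point is 80 mm above the bench. At the start it is 9 to 12 mm higher. Lid friction about 6 N wherever pressed, stays where left, hard stop when home.

How it is judged:
By the outcome, as a careful person would: the job done as asked, in the order asked, and still so for the second after the job is handed in, with the robot touching nothing.
It also fails if it takes over 40 s, if anything falls off the work surface, if the arm or the gripper's body presses on something with over 40 N, if the wrist force passes 120 N, or if a joint passes its speed limit or range.

## Working session

There is one attempt and no reset: what is moved stays moved. The work goes in short steps, each a Python script; the robot and the scene stay as the last script left them, time stands still between calls to the robot, and variables do not carry over. Pictures are saved under pics/ and viewed, at most 10 in all, crops included, and the job is handed in when it is done.

```bash
mkdir -p pics; python3 - <<'E'
from bench import env,eyes,monitor
import cv2,numpy as np
for n in("top","side"):
    f=eyes.grab_frame(n); cv2.imwrite(f"pics/{n}0.png",f["frame"][:,:,::-1]); np.savez(f"pics/{n}0.npz",**f)
    print(n,f["mtx"].tolist(),f["view"].round(4).tolist())
s=monitor.sense();print(s["clock"],s["ee_rot"],s["contact_force"])
E
```

```text
top [[418.85101687179065, 0.0, 314.26439274993726], [0.0, 418.85101687179065, 201.64009750347515], [0.0, 0.0, 1.0]] [[0.0148, -0.9996, 0.0252, -0.0048], [-0.9857, -0.0188, -0.1673, 0.5556], [0.1677, -0.0224, -0.9856, 1.1181], [0.0, 0.0, 0.0, 1.0]]
side [[397.08407502991145, 0.0, 318.4434236807152], [0.0, 397.08407502991145, 200.72491912370697], [0.0, 0.0, 1.0]] [[-0.7003, -0.7138, 0.0031, 0.3854], [-0.3935, 0.3824, -0.836, 0.3127], [0.5956, -0.5867, -0.5487, 0.6864], [0.0, 0.0, 0.0, 1.0]]
0.1 [ 9.73801721e-01  2.27398047e-01 -9.35224905e-07 -5.80966058e-04] [ 0.09163926 -0.30908525 -0.679463  ]
```

View pics/top0.png

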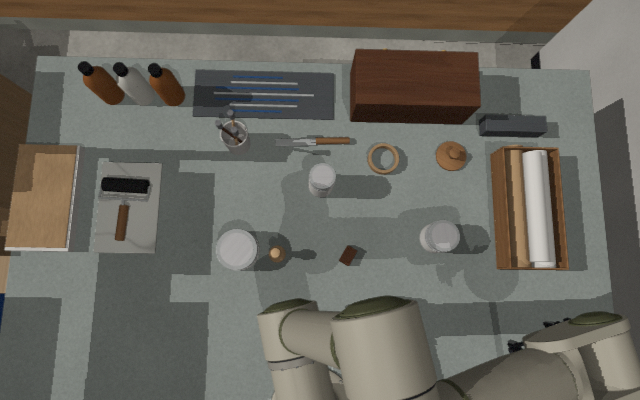

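View pics/side0.png

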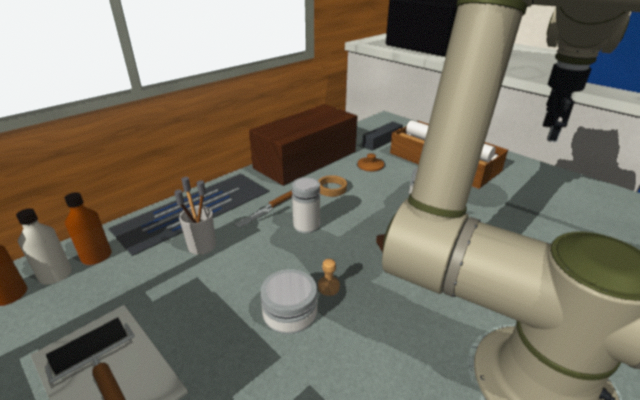

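The top view shows the wide tin's lid near (237,249), the tall tin's near (322,177) and the middle tin near (442,236). A small knobbed stamp stands at (276,254), right beside the wide tin. The side view agrees, though the arm hides the middle tin.

```bash
cat > h.py <<'E'
import numpy as np,cv2
def px(f,p):
    q=f["view"][:3,:3]@np.array(p)+f["view"][:3,3]; u=f["mtx"]@q; return u[:2]/u[2]
def at_z(f,uv,z):
    R=f["view"][:3,:3];t=f["view"][:3,3];c=-R.T@t
    d=R.T@np.linalg.solve(f["mtx"],[*uv,1.]); return c+d*(z-c[2])/d[2]
def ring(f,p,r):
    a=np.linspace(0,2*np.pi,60); return np.array([px(f,[p[0]+r*np.cos(t),p[1]+r*np.sin(t),p[2]]) for t in a])
E
python3 - <<'E'
from h import *
f=dict(np.load("pics/top0.npz"));g=dict(np.load("pics/side0.npz"))
est={"wide":(at_z(f,(237,249),.068),.055),"tall":(at_z(f,(322,174),.13),.035),"mid":(at_z(f,(443,236),.09),.0425)}
ims={}
S=5
for n,c in(("wide",(245,250)),("tall",(322,180)),):
    row=[]
    for F,cc in((f,c),(g,{"wide":(295,297),"tall":(306,205)}[n])):
        x,y=cc[0]-38,cc[1]-38; im=cv2.resize(F["frame"][y:y+76,x:x+76,::-1].copy(),None,fx=S,fy=S,interpolation=cv2.INTER_CUBIC)
        p,r=est[n]
        q=((ring(F,p,r)-[x,y]+.5)*S).astype(int); cv2.polylines(im,[q],True,(0,0,255),1)
        q=((ring(F,[p[0],p[1],0],r)-[x,y]+.5)*S).astype(int); cv2.polylines(im,[q],True,(0,255,0),1)
        row.append(im)
    ims[n]=np.hstack(row); 
    print(n,est[n][0].round(4))
print(est["mid"][0])
cv2.imwrite("pics/c1.png",cv2.resize(np.vstack(list(ims.values())),(600,600)))
E
```

```text
wide [0.42   0.2092 0.068 ]
tall [ 0.615  -0.0126  0.13  ]
[ 0.46205571 -0.33839585  0.09      ]
```

View pics/c1.png

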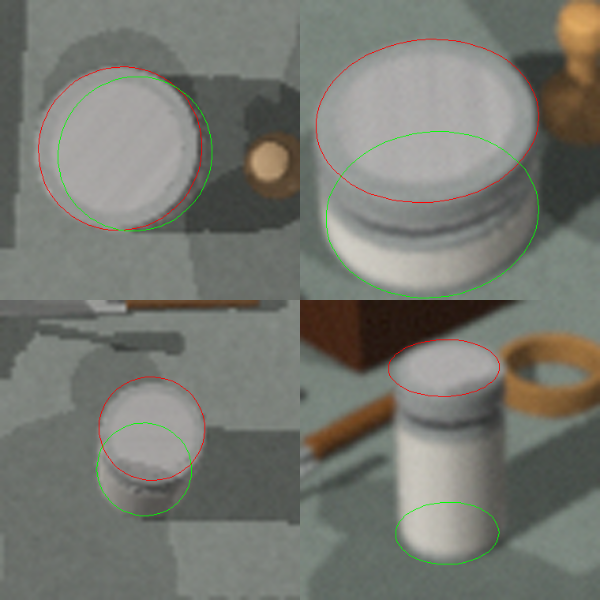

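The projected rings match both tins to about 2 mm: the wide lid at (0.420, 0.209) and the tall lid at (0.615, -0.013). Next I shut the fingers and press the wide lid first.

```bash
cat > press.py <<'E'
from bench import env,monitor,eyes
import numpy as np,cv2
def press(x,y,home,high):
    env.reach([x,y,high],[1,0,0,0])
    env.movel([x,y,home+.018],.12)
    hit=env.movel([x,y,home-.004],.025,guard=25)
    s=monitor.sense(); print(hit,s["position"].round(4) if hasattr(s["position"],"round") else s["position"],s["contact_force"],s["clock"])
    env.movel([x,y,high],.15)
E
python3 - <<'E'
from press import *
env.close_gripper()
press(.420,.209,.058,.2)
for n in("side","top"):
    f=eyes.grab_frame(n);np.savez(f"pics/{n}1.npz",**f)
    cv2.imwrite(f"pics/{n}1.png",f["frame"][:,:,::-1])
print(monitor.sense()["clock"])
E
```

```text
False [0.4201 0.209  0.0541] [0.57055126 1.24427552 0.51397389] 5.5833
6.8083
```

View pics/side1.png

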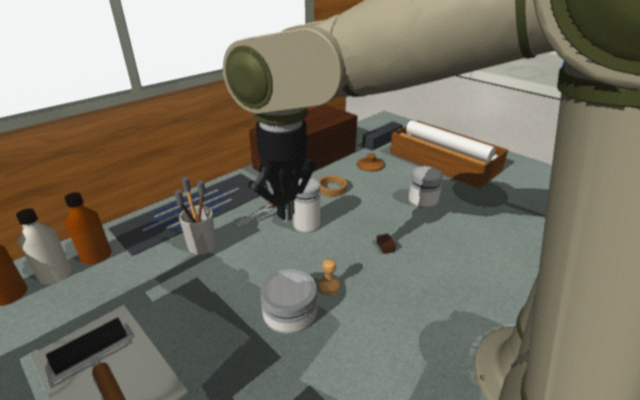

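The wide lid still sits at its old height at (289,285). The press met no force, and the fingers at (287,195) look open. I'll check the gripper.

```bash
python3 - <<'E'
from press import *
s=monitor.sense();print(s["finger_gap"],s["gripper_force"],s["position"],s["clock"])
env.close_gripper(40)
s=monitor.sense();print(s["finger_gap"],s["gripper_force"],s["clock"])
f=eyes.grab_frame("side");cv2.imwrite("pics/s2.png",cv2.resize(f["frame"][100:340,220:380,::-1],None,fx=2.5,fy=2.5))
E
```

```text
0.001459905589938883 0.0 [0.41965133 0.20890461 0.19921847] 6.8083
0.0018408653416946577 0.0 7.025
```

View pics/s2.png

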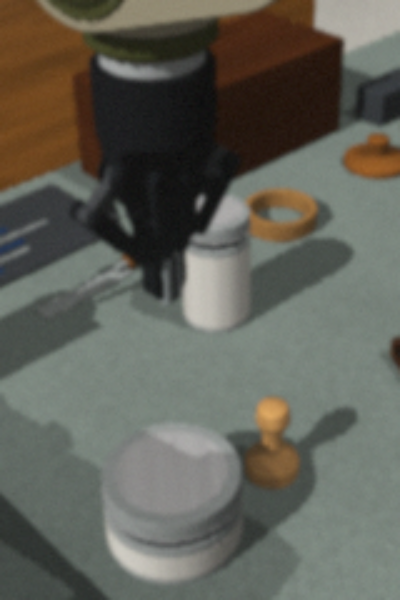

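The fingers are shut, so I'll compare the lid before and after, and see where the fingertip projects.

```bash
python3 - <<'E'
from h import *
a=dict(np.load("pics/side0.npz"));b=dict(np.load("pics/side1.npz"))
print("tcp proj side",px(b,[.4197,.2089,.1992]),px(b,[.4197,.2089,.1992+.02]))
row=[]
for F,zz in((a,.068),(b,.058)):
    x,y=250,255;S=5;im=cv2.resize(F["frame"][y:y+80,x:x+80,::-1].copy(),None,fx=S,fy=S,interpolation=cv2.INTER_CUBIC)
    q=((ring(F,[.42,.209,zz],.055)-[x,y]+.5)*S).astype(int); cv2.polylines(im,[q],True,(0,0,255),1)
    row.append(im)
cv2.imwrite("pics/c2.png",np.hstack(row))
E
```

```text
tcp proj side [286.28649566 235.01937456] [285.81317249 225.98950957]
```

View pics/c2.png

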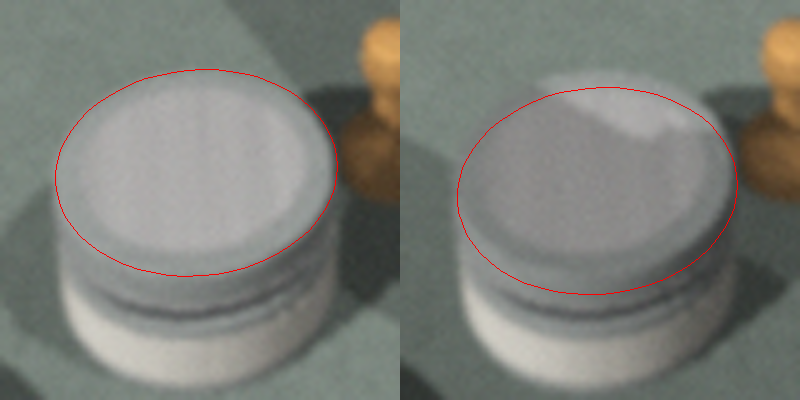

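The lid hasn't moved. The seen fingertip (286,219) is about 16 px above where the reported TCP projects (286,235), so the tips are roughly 35 mm short of the reported TCP. I'll check the top and wrist views once for a sideways offset.

```bash
python3 - <<'E'
from h import *
from bench import eyes
b=dict(np.load("pics/top1.npz")); w=eyes.grab_frame("wrist")
u=px(b,[.4197,.2089,.1992]);print(u, px(b,[.4197,.2089,.235]))
im=w["frame"][:,:,::-1].copy()
cv2.polylines(im,[ring(w,[.42,.209,.068],.055).astype(int)],True,(0,0,255),1)
t=px(w,[.4197,.2089,.1992]);t2=px(w,[.4197,.2089,.235]);print(t,t2)
for p,c in((t,(0,255,0)),(t2,(255,0,0))): cv2.circle(im,tuple(int(v) for v in p),4,c,1)
B=b["frame"][:,:,::-1].copy();cv2.circle(B,tuple(int(v) for v in u),2,(0,255,0),1)
x,y=int(u[0])-60,int(u[1])-60;B=cv2.resize(B[y:y+120,x:x+120],(400,400))
cv2.imwrite("pics/w.png",cv2.resize(np.hstack([im,B]),(800,308)))
E
```

```text
[228.41033026 246.0094862 ] [225.62563546 245.01954704]
[315.30739885 232.17738763] [315.32651672 261.32666063]
```

View pics/w.png

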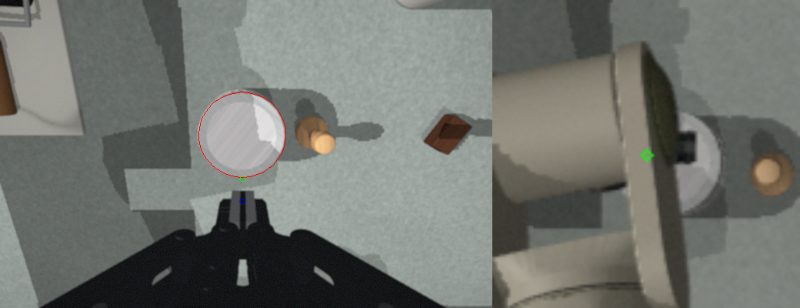

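In the wrist view the lid ring fits and the tip is centred sideways, but it lies short of the TCP along the tool axis. The tips therefore end about 15–35 mm above the reported TCP. I'll descend again with a guard, find the contact, then press until the hard stop.

```bash
cat > press.py <<'E'
from bench import env,monitor,eyes
import numpy as np,cv2
def st(l):
    s=monitor.sense();print(l,np.round(s["position"],4),np.round(s["contact_force"],1),round(s["clock"],2));return s["position"][2]
def press(x,y,z0,zmin,high):
    env.movel([x,y,z0],.12)
    h=env.movel([x,y,zmin],.03,guard=3);z1=st(f"touch {h}")
    if h:
        h=env.movel([x,y,z1-.02],.025,guard=25);z2=st(f"stop {h}");print("travel",z1-z2)
    env.movel([x,y,high],.15)
    return h
E
python3 - <<'E'
from press import *
press(.420,.209,.058,.012,.2)
f=eyes.grab_frame("side");np.savez("pics/side3.npz",**f)
print(monitor.sense()["clock"])
E
```

```text
touch True [0.4197 0.2089 0.0303] [-0.1  0.3 -1.1] 9.39
stop True [0.4196 0.2089 0.0217] [-4.4 -1.2 13.1] 9.9
travel 0.008643549924045743
11.2917
```

The lid touched at TCP 0.0303 and stopped hard at 0.0217, giving 8.6 mm of travel and a tip offset of about 36 mm. For the tall tin the stop should come at about 0.084.

```bash
python3 - <<'E'
from press import *
from h import *
env.reach([.614,-.0135,.2],[1,0,0,0])
press(.614,-.0135,.112,.075,.2)
env.reach([.42,-.15,.25],[1,0,0,0])
print(monitor.sense()["clock"])
f=eyes.grab_frame("side");t=eyes.grab_frame("top");row=[];S=5
for F,(x,y),p,r in((f,(250,255),[.42,.209,.058],.055),(f,(266,165),[.614,-.0135,.12],.035),(t,(205,205),[.42,.209,.058],.055),(t,(282,140),[.614,-.0135,.12],.035)):
    im=cv2.resize(F["frame"][y:y+80,x:x+80,::-1].copy(),None,fx=S,fy=S,interpolation=cv2.INTER_CUBIC)
    cv2.polylines(im,[((ring(F,p,r)-[x,y]+.5)*S).astype(int)],True,(0,0,255),1); row.append(im)
m=np.vstack([np.hstack(row[:2]),np.hstack(row[2:])]);cv2.imwrite("pics/c4.png",cv2.resize(m,(600,600)))
cv2.imwrite("pics/side4.png",f["frame"][:,:,::-1])
E
```

```text
touch True [ 0.6137 -0.0135  0.0905] [-0.3 -0.2  0.4] 14.06
stop True [ 0.6142 -0.0135  0.0837] [-3.4  0.1 11.8] 14.54
travel 0.0068191373424057455
16.4333
```

View pics/c4.png

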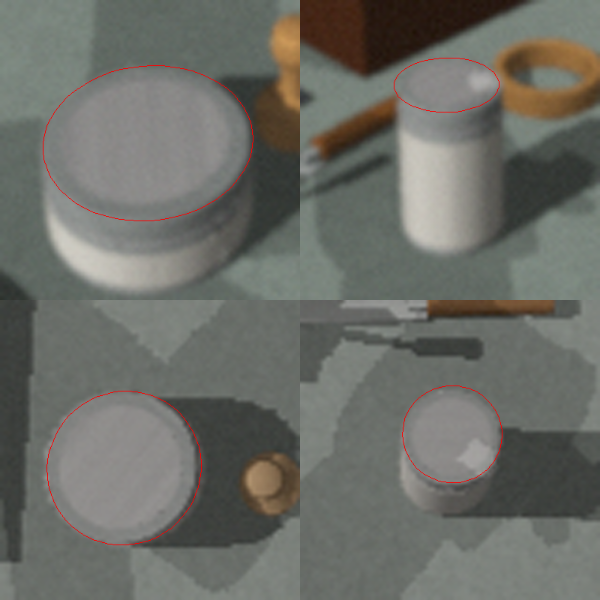

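View pics/side4.png

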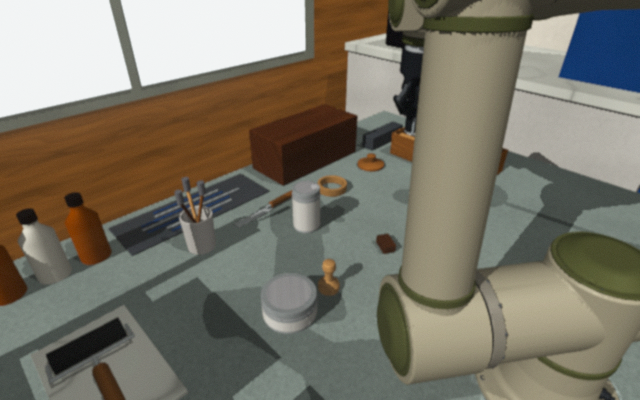

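Both lids now match the rings drawn at their home heights, and the dark necks are gone. The two hard stops imply the same 36.3 mm tip offset. Both tins are upright where they stood, and the arm is clear.

```bash
python3 -c "
from bench import job;print(job.hand_in())"
```

```text
the job is handed in; nothing more can be done
None
```

I pressed the wide tin's lid and then the tall tin's lid fully home, left both tins standing where they were and never touched the middle tin, and handed in the job at about 16.5 s.

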